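Put away the weld test coupons and torch parts

TASK

Clear the welding bench: stand the red coupon on edge in the slot of the red rack and the yellow coupon in the slot of the yellow rack, fully down and keeping them upright all the way, lay both hexagon nuts flat and side by side on the floor of the blue tray, and stand the copper nozzle upright in the green tray. Leave everything released and at rest.

Things in the scene. Friction and masses are not known exactly. Their poses are not given: they have to be found in the camera images.
- coupon_red_mid (a point): Red-primed flat steel weld coupon standing on edge: 10 mm thick (its x), 80 mm long (its y), 95 mm tall (z), 0.55 kg, bare weld strip down each face. Point: its centre, 47.5 mm below its top edge. It starts loose in one of two end-to-end slots (30 mm deep, 15 mm wide, 88 mm long) of a fixed cream firebrick 230 x 70 mm, 45 mm tall: lift it straight out. Goes in the red rack.
- coupon_yellow_mid (a point): Yellow-primed flat steel weld coupon standing on edge: 10 mm thick (its x), 80 mm long (its y), 95 mm tall (z), 0.55 kg, bare weld strip down each face. Point: its centre, 47.5 mm below its top edge. It starts loose in one of two end-to-end slots (30 mm deep, 15 mm wide, 88 mm long) of a fixed cream firebrick 230 x 70 mm, 45 mm tall: lift it straight out. Goes in the yellow rack.
- nut_bright_mid (a point): Bright silver steel hexagon nut lying flat on a 3 mm grey pad, 41 mm across flats, 47 mm across corners, 22 mm tall, about 0.16 kg. The point is its centre, half-way up; z is the nut's axis, and two opposite flats face its own +x and -x (others every 60 degrees). It belongs in the blue tray.
- nut_black_mid (a point): Black steel hexagon nut lying flat on a 3 mm grey pad, 41 mm across flats, 47 mm across corners, 22 mm tall, about 0.16 kg. The point is its centre, half-way up; z is the nut's axis, and two opposite flats face its own +x and -x (others every 60 degrees). It belongs in the blue tray.
- nozzle_mid (a point): Copper gas nozzle of a welding torch standing upright on the same 3 mm grey pad: 28 mm diameter, 65 mm tall, straight up to 48 mm and then tapering to 21 mm at the top, thin brass band at the foot, about 0.12 kg. The point is its centre, half-way up, on its axis; z is its axis, up. It belongs upright in the green tray.
- rack_red: Red rack fixed to the bench. Origin: centre of its underside (z = 0). Base 80 (x) x 110 mm (y), 8 mm thick; its top is the slot floor. The slot runs along y, open-ended, between two 90 mm long dividers: 16 mm wide, centred on x = 0, from 8 to 34 mm height, then flaring to about 32 mm wide at the dividers' tops, 45 mm up. A seated coupon's x (thickness) lies along the rack's x.
- rack_yellow: Yellow rack fixed to the bench. Origin: centre of its underside (z = 0). Base 80 (x) x 110 mm (y), 8 mm thick; its top is the slot floor. The slot runs along y, open-ended, between two 90 mm long dividers: 16 mm wide, centred on x = 0, from 8 to 34 mm height, then flaring to about 32 mm wide at the dividers' tops, 45 mm up. A seated coupon's x (thickness) lies along the rack's x.
- tray_blue: Blue open shallow tray fixed to the bench, 118 mm (x) by 158 mm (y) outside, walls 4 mm thick and 15 mm tall, floor 4 mm thick. Origin at the centre of its underside, on the bench (z = 0); z up. For both nuts.
- tray_green: Green open shallow tray fixed to the bench, 118 mm (x) by 158 mm (y) outside, walls 4 mm thick and 15 mm tall, floor 4 mm thick. Origin at the centre of its underside, on the bench (z = 0); z up. For the nozzle.

How it is judged:
At the end, for the whole second after the job is handed in: Coupons seated in their own colour's rack slot (within 14 mm across, 25 mm along, leaning under 0.32 rad, turned under 0.4 rad); both nuts flat on the blue tray's floor and the nozzle upright on the green tray's (wholly inside, tilt under 0.2 rad); all released, slower than 0.03 m/s (x of coupon_red_mid in the frame of rack_red between -0.014 and 0.014 m and y of coupon_red_mid in the frame of rack_red between -0.025 and 0.025 m and z of coupon_red_mid in the frame of rack_red between 0.045 and 0.06 m and angle between each of coupon_red_mid, coupon_yellow_mid's own z axis and vertical below 0.32 rad and angle between the x axis of coupon_red_mid and the x axis of rack_red, either way round below 0.4 rad and linear speed of each of coupon_red, coupon_yellow, nut_bright, nut_black, nozzle below 0.03 m/s and x of coupon_yellow_mid in the frame of rack_yellow between -0.014 and 0.014 m and y of coupon_yellow_mid in the frame of rack_yellow between -0.025 and 0.025 m and z of coupon_yellow_mid in the frame of rack_yellow between 0.045 and 0.06 m and angle between the x axis of coupon_yellow_mid and the x axis of rack_yellow, either way round below 0.4 rad and x of nut_bright_mid in the frame of tray_blue between -0.037 and 0.037 m and y of nut_bright_mid in the frame of tray_blue between -0.057 and 0.057 m and z of each of nut_bright_mid, nut_black_mid in the frame of tray_blue below 0.021 m and angle between each of nut_bright_mid, nut_black_mid, nozzle_mid's own z axis and vertical below 0.2 rad and x of nut_black_mid in the frame of tray_blue between -0.037 and 0.037 m and y of nut_black_mid in the frame of tray_blue between -0.057 and 0.057 m and x of nozzle_mid in the frame of tray_green between -0.045 and 0.045 m and y of nozzle_mid in the frame of tray_green between -0.065 and 0.065 m and z of nozzle_mid in the frame of tray_green below 0.042 m); the robot touches nothing.
It fails at once if the red coupon is tipped over (more than 0.8 rad from upright) (angle between coupon_red_mid's own z axis and vertical above 0.8 rad).
It fails at once if the yellow coupon is tipped over (more than 0.8 rad from upright) (angle between coupon_yellow_mid's own z axis and vertical above 0.8 rad).
It also fails if it takes over 128 s, if anything falls off the work surface, if the arm or the gripper's body presses on something with over 40 N, if the wrist force passes 120 N, or if a joint passes its speed limit or range.

ROBOT

A 6-joint arm with a two-finger parallel gripper is mounted at the origin on the work surface. World frame = base frame: x ahead of the robot, y to its left, z up, the work surface at z = 0. Lengths are in m, angles in rad, forces in N, time in s.
With the tool pointing down it reaches from about 0.25 to 0.725 m from the base axis. Payload 4 kg.
Tool frame: the origin (TCP) lies midway between the tips of the shut fingers; the grasp point (between the pads) lies 19 mm behind it (bot.grasp_offset is the distance from the TCP to the grasp point, in m); z points along the fingers, y is the line along which they close (so a half turn about z gives the same grasp; the last joint's range is limited). The gripper opens to 85 mm and grips with 20 to 120 N. Pads are 22 mm wide; open, the fingers measure 114 mm over their backs; the gripper's body (76 mm by 85 mm) begins 54 mm behind the grasp point. The pads swing forward as they close: fully open they stand 13 mm farther back than shut.
Start: joints at [0, 0.241, 0.005, 1.335, 0, 1.571], TCP at [0.5, -0, 0.203] pointing down, gripper open.
Joint ranges: [-2.72, 2.72], [-1.05, 1.87], [-1.09, 1.28], [-1.99, 2.15], [-1.42, 1.44], [-3.14, 3.14]. Speed limits (rad/s): [2.79, 2.79, 3.14, 3.14, 3.14, 3.14].

INTERFACE

Orientations are given as a unit quaternion [x, y, z, w].
In Python, from workcell import bot, camera, calibration gives the robot as it stands.
- The arm moves only by the shell command python3 -m pendant 'ROWS' [FORCE]. ROWS is JSON, a list of rows, each a list of 7 numbers: the shift along the world's x, y, z in mm, then the turn, a rotation vector about the world's x, y, z in rad, then the opening, from 0 (shut) to 1 (fully open). In form: [[tx, ty, tz, ax, ay, az, jaw], ...]. A call has 1 to 20 rows; each row shifts and turns the commanded pose from where the row before left it; what a row does not reach is not made up. A row lasts 1/10 s, in which the tool goes at most 50 mm and 8.59 degrees, less where a joint would pass 70% of its speed; a pose out of reach is approached as far as the arm can. A call is refused whole if a number of a shift passes 50 or a number of a turn 0.15, either way. A call with a gripper value outside its range is refused whole. The fingers move at their own pace and stop on an object; FORCE is the grip in N (left out, the last holds). Time passes only in rows, so rows that do not move let the fingers close. It gives the time, the measured TCP pose, the force, the opening and the grip force at its end, in the units of the state.
- bot.sense(): the state, without advancing time (a new reading comes with each control period).
- camera(name): name is "scene" or "side" or "wrist"; returns (picture, depth): 384x512x3 uint8, red, green, blue; 384x512 float32, m along the optical axis (not along the pixel's ray), 0 where there is no reading.
- calibration(name): a dict with "fx", "fy", "cx", "cy" (pixels), "R" (3x3) and "t" (3): a world point X has camera coordinates R X + t. Camera axes: x right, y down, z forward; pixel columns grow to the right and rows downward; lengths in m; the calibration is good to about 2 mm. A picture is of the moment at which its call begins: read the wrist's pose just before it. calibration takes no time and is no camera call; for the wrist camera it gives the pose at the moment of the call.
- bot.finish_job(): hands the job in; it is judged then, once.
The state is a dict: "clock": time; "q": joint angles; "dq": joint speeds; "joint_torque": joint torques, N m; "tcp_pos": TCP position; "ee_rot": TCP orientation; "contact_force": force on the tool from outside, world axes, zero at the start; "torque": the same for the moment, N m; "grip_width": finger opening in m; "gripper_force": force on a finger pad.
Only numpy, scipy, OpenCV 4.12 (cv2) and the standard library are available. Lean on these libraries where they do the work, as an engineer would, in place of code of your own. Each camera call takes 0.05 s, during which the arm holds its last target. There are 200 camera calls.

## Working session

There is one attempt and no reset: what is moved stays moved. The work goes in short steps, Python scripts to look and compute and a shell command to move; the robot and the scene stay as the last step left them, time stands still between calls to the robot, and variables do not carry over. Pictures are saved under pics/ and viewed, at most 14 in all, crops included, and the job is handed in when it is done.

```bash
mkdir -p pics; ls; python3 - <<'E'
from workcell import bot,camera,calibration
import cv2,numpy as np
for n in ["scene","side"]:
    p,d=camera(n); c=calibration(n)
    cv2.imwrite(f"pics/{n}0.png",p[:,:,::-1]); np.savez(f"pics/{n}0.npz",p=p,d=d,**c)
    print(n,-np.array(c["R"]).T@c["t"],c["fx"],c["cx"],c["cy"])
s=bot.sense();print(s['clock'],s['tcp_pos'],s['ee_rot'],s['contact_force'],s['grip_width'])
E
```

```text
pics
scene [1.09892855 0.09449452 0.7589137 ] 438.9929817413865 254.71471218282053 188.32105884934933
side [ 0.2920964  -0.73653053  0.74111228] 474.5660679020535 253.41157054608743 186.51125929980026
0.1 [4.99383120e-01 1.91358247e-05 2.02004799e-01] [ 7.07099003e-01  7.07113933e-01 -6.62838346e-04 -6.68102709e-04] [ 0.78301275  0.08836422 -0.10372891] 0.0854740608036722
```

View pics/scene0.png

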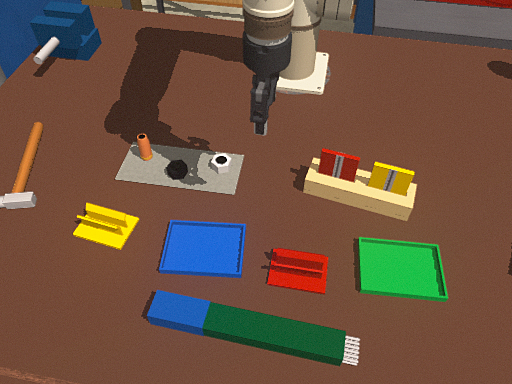

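View pics/side0.png

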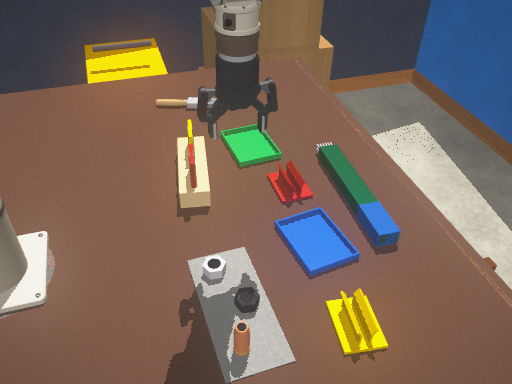

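The scene view shows the pad with nozzle (145,147), black nut (177,169) and bright nut (221,162), the brick with coupons red (338,165) and yellow (390,178), the yellow rack (105,225), blue tray (204,248), red rack (299,270) and green tray (402,268). The side view shows the same objects. Next I measure them.

```bash
cat > h.py <<'E'
import numpy as np,cv2
def load(f):
    z=np.load(f); return z
def cloud(z):
    d=z['d']; v,u=np.mgrid[0:384,0:512]
    c=np.stack([(u-z['cx'])/z['fx']*d,(v-z['cy'])/z['fy']*d,d],-1)
    return (c-z['t'])@z['R']          # world points HxWx3
def hsv(z): return cv2.cvtColor(z['p'],cv2.COLOR_RGB2HSV)
def rect(P):
    (c,(w,h),a)=cv2.minAreaRect((P[:,:2]*1000).astype(np.float32))
    if w<h: w,h,a=h,w,a+90
    return [round(float(x),1) for x in (*c,w,h,(a+90)%180-90)]  # centre mm, long, short, long-axis deg
E
python3 - <<'E'
from h import *
M={'red':((0,8),120,60),'yel':((24,34),150,80),'blue':((105,120),150,60),'green':((55,75),150,80),'cop':((9,18),150,110)}
for n in ["scene","side"]:
    z=load(f"pics/{n}0.npz"); P=cloud(z); H=hsv(z)
    print(n,'bench z',np.round(np.percentile(P[300:370,60:130,2] if n=='scene' else P[200:300,60:150,2],[5,50,95]),4))
    for k,((a,b),s,v) in M.items():
        m=((H[...,0]>=a)&(H[...,0]<=b)&(H[...,1]>s)&(H[...,2]>v)).astype(np.uint8)
        N,L,S,C=cv2.connectedComponentsWithStats(m)
        for i in range(1,N):
            if S[i,4]<60: continue
            q=P[(L==i)&(z['d']>0)]
            if not len(q) or abs(q[:,1]).max()>.6 : continue
            print(k,np.round(C[i]),S[i,4],'zr',np.round(np.percentile(q[:,2],[2,98])*1000),'rect',rect(q))
    m=(H[...,1]<60)&(abs(P[...,2]-.003)<.004)&(P[...,0]<.55)&(P[...,0]>.2)&(P[...,1]<-.02)&(P[...,1]>-.45)
    q=P[(cv2.morphologyEx(m.astype(np.uint8),cv2.MORPH_OPEN,np.ones((5,5)))>0)]; print('pad',rect(q))
    for (lo,hi,nm) in [(.018,.032,'nuttop'),(.058,.075,'noztop')]:
        m=((P[...,2]>lo)&(P[...,2]<hi)&(P[...,0]<.47)&(P[...,0]>.2)&(P[...,1]<-.02)&(P[...,1]>-.45)).astype(np.uint8)
        N,L,S,C=cv2.connectedComponentsWithStats(m)
        for i in range(1,N):
            if S[i,4]>25: q=P[L==i]; print(nm,np.round(C[i]),S[i,4],rect(q),np.round(q.mean(0)*1000),z['p'][L==i].mean())
E
```

```text
scene bench z [-0.0028 -0.0006  0.0016]
red [339. 164.] 816 zr [ -2. 110.] rect [374.2, 154.1, 131.6, 95.9, -9.1]
red [253. 200.] 92 zr [-4.  1.] rect [504.4, -21.7, 54.0, 29.9, -34.0]
red [290. 261.] 3070 zr [-3. 45.] rect [621.2, 54.6, 254.1, 137.9, 49.1]
red [156. 232.] 136 zr [-3.  2.] rect [616.7, -204.3, 76.2, 39.0, 18.8]
red [141. 285.] 630 zr [-3.  2.] rect [736.5, -191.3, 151.7, 55.7, -5.1]
yel [394. 168.] 136 zr [107. 111.] rect [451.1, 259.4, 78.4, 12.2, 81.5]
yel [106. 227.] 1233 zr [ 4. 46.] rect [634.4, -308.9, 111.7, 80.5, 83.3]
blue [203. 249.] 4259 zr [ 0. 15.] rect [647.2, -93.0, 158.4, 121.2, -82.8]
blue [178. 312.] 1924 zr [ 6. 37.] rect [793.2, -97.3, 100.6, 53.0, 88.2]
green [400. 269.] 4572 zr [ 0. 15.] rect [619.2, 293.8, 158.8, 121.2, -85.7]
green [281. 332.] 3522 zr [32. 37.] rect [799.1, 73.5, 238.1, 49.8, 88.3]
cop [144. 146.] 246 zr [-1. 68.] rect [388.1, -313.9, 107.1, 26.9, 27.1]
pad [438.2, -206.9, 279.3, 126.1, -88.4]
nuttop [145. 152.] 53 [429.5, -292.1, 26.8, 13.5, -59.7] [ 431. -292.   25.] 116.11320754716981
nuttop [221. 161.] 229 [419.2, -113.2, 
[... 599 characters left out ...]
zr [ 9. 38.] rect [790.4, -95.8, 104.1, 53.0, 88.0]
blue [316. 240.] 3211 zr [ 1. 16.] rect [644.4, -92.1, 162.2, 119.8, -82.8]
green [250. 145.] 1163 zr [ 2. 17.] rect [615.4, 293.6, 162.6, 118.5, -85.9]
green [352. 182.] 101 zr [33. 37.] rect [792.4, 34.6, 58.8, 39.4, -84.5]
pad [435.0, -204.6, 284.4, 127.1, -88.2]
nuttop [214. 264.] 328 [416.3, -112.9, 46.8, 41.4, 50.8] [ 416. -114.   25.] 177.41768292682926
nuttop [246. 297.] 354 [451.7, -207.4, 43.2, 36.7, 88.9] [ 453. -209.   25.] 70.4331450094162
nuttop [242. 347.] 75 [417.2, -305.3, 25.5, 10.6, -13.1] [ 417. -307.   25.] 111.8711111111111
noztop [241. 329.] 181 [418.2, -297.9, 23.2, 22.6, -16.6] [ 419. -299.   66.] 117.09208103130756
```

```bash
python3 - <<'E'
from h import *
def reg(P,x0,x1,y0,y1,z0,z1): return (P[...,0]>x0)&(P[...,0]<x1)&(P[...,1]>y0)&(P[...,1]<y1)&(P[...,2]>z0)&(P[...,2]<z1)
def big(m):
    N,L,S,C=cv2.connectedComponentsWithStats(m.astype(np.uint8)); return L==1+S[1:,4].argmax()
for n in ["scene","side"]:
    z=load(f"pics/{n}0.npz"); P=cloud(z); H=hsv(z); print(n)
    sat=H[...,1]>150
    for k,b in {'redtop':(.38,.52,.10,.2,.103,.12),'yeltop':(.38,.52,.21,.32,.103,.12),'brick':(.35,.55,.05,.4,.038,.05),
      'rrack':(.55,.73,.03,.18,.005,.05),'rbase':(.55,.73,.03,.18,.005,.011),'rdiv':(.55,.73,.03,.18,.041,.05),
      'ydiv':(.55,.70,-.4,-.23,.041,.05)}.items():
        m=reg(P,*b); 
        if k in('rrack','rbase','rdiv','ydiv'): m&=sat&((H[...,0]<8)|(H[...,0]>20))
        q=P[m]
        if k in('redtop','yeltop','brick'): q=P[big(m)]
        print(k,len(q),rect(q),np.round(q.mean(0)*1000))
E
```

```text
scene
redtop 205 [433.9, 150.2, 79.6, 14.1, 79.9] [434. 151. 108.]
yeltop 226 [451.9, 258.9, 79.2, 14.0, 81.5] [453. 258. 108.]
brick 1882 [442.0, 204.0, 230.1, 75.4, 80.7] [455. 204.  44.]
rrack 2086 [661.7, 99.2, 109.9, 79.9, -88.9] [668.  99.  19.]
rbase 1040 [661.7, 99.2, 109.9, 79.9, -88.9] [677. 100.   7.]
rdiv 281 [660.0, 99.1, 89.8, 40.7, -89.2] [659. 100.  44.]
ydiv 222 [634.2, -308.6, 90.5, 40.5, 82.3] [ 633. -306.   44.]
side
redtop 101 [431.0, 150.6, 81.7, 11.1, 78.5] [429. 146. 110.]
yeltop 84 [448.1, 258.0, 77.1, 12.5, 78.6] [448. 254. 110.]
brick 1387 [439.2, 204.5, 234.4, 70.0, 80.7] [437. 188.  45.]
rrack 928 [657.2, 99.3, 112.9, 80.5, -89.5] [653.  92.  19.]
rbase 531 [657.2, 99.3, 112.9, 80.5, -89.5] [647.  88.   8.]
rdiv 141 [658.3, 100.4, 91.7, 40.8, -89.2] [661.  98.  44.]
ydiv 330 [631.8, -307.2, 91.5, 40.1, 82.6] [ 633. -310.   44.]
```

```bash
python3 -m pendant '[[-8.4,18.8,-4,0,0,-0.0206,1],[-8.4,18.8,-4,0,0,-0.0206,1],[-8.4,18.8,-4,0,0,-0.0206,1],[-8.4,18.8,-4,0,0,-0.0206,1],[-8.4,18.8,-4,0,0,-0.0206,1],[-8.4,18.8,-4,0,0,-0.0206,1],[-8.4,18.8,-4,0,0,-0.0206,1],[-8.4,18.8,-4,0,0,-0.0206,1],[0,0,0,0,0,0,1],[0,0,0,0,0,0,1]]' 80
cat >> h.py <<'E'
def snap(n,f):
    from workcell import camera,calibration
    c=calibration(n); p,d=camera(n)
    cv2.imwrite(f"pics/{f}.png",p[:,:,::-1]); np.savez(f"pics/{f}.npz",p=p,d=d,**c)
    return load(f"pics/{f}.npz")
def reg(P,x0,x1,y0,y1,z0,z1): return (P[...,0]>x0)&(P[...,0]<x1)&(P[...,1]>y0)&(P[...,1]<y1)&(P[...,2]>z0)&(P[...,2]<z1)
def big(m):
    N,L,S,C=cv2.connectedComponentsWithStats(m.astype(np.uint8)); return L==1+S[1:,4].argmax()
E
python3 - <<'E'
from h import *
z=snap('wrist','w1'); P=cloud(z)
for b in [(.38,.52,.05,.2,.103,.12),(.38,.52,.21,.32,.103,.12),(.35,.55,.05,.4,.038,.05)]:
    m=reg(P,*b)
    if m.sum()>50: q=P[big(m)]; print(len(q),rect(q),np.round(q.mean(0)*1000,1))
E
```

```text
clock: 1.1
tcp_pos: [0.4325, 0.1504, 0.1705]
ee_rot: [0.762, 0.647, -0.0, 0.0]
contact_force: [0.6, -0.3, 1.5]
grip_width: 0.0858
gripper_force: 0.0
1093 [430.0, 151.6, 79.8, 13.0, 81.5] [430.2 154.2 109.1]
1491 [448.1, 257.4, 73.6, 13.5, 80.8] [448.3 258.9 109.3]
12860 [438.7, 202.5, 225.1, 70.1, 80.7] [440.7 214.9  44.3]
```

View pics/w1.png

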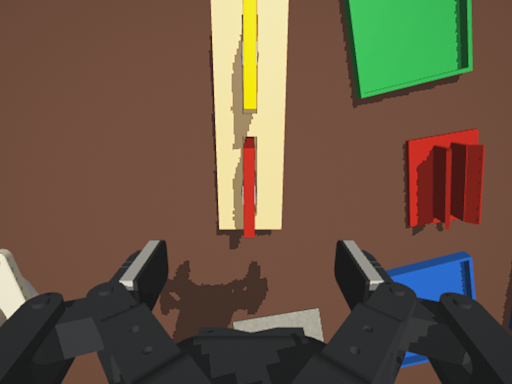

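The wrist view shows the red coupon's top edge at (249,187), centred between the fingers, so I go straight down.

```bash
python3 -m pendant '[[-1,0,-17.5,0,0,0,1],[0,0,-17.5,0,0,0,1],[0,0,-17.5,0,0,0,1],[0,0,-17.5,0,0,0,1],[0,0,-17.5,0,0,0,1],[0,0,-17,0,0,0,1],[0,0,0,0,0,0,0.5],[0,0,0,0,0,0,0],[0,0,0,0,0,0,0],[0,0,0,0,0,0,0],[0,0,0,0,0,0,0],[0,0,0,0,0,0,0],[0,0,0,0,0,0,0],[0,0,0,0,0,0,0]]' 80
```

```text
clock: 2.55
tcp_pos: [0.432, 0.1506, 0.0673]
ee_rot: [0.763, 0.647, 0.001, 0.0]
contact_force: [-2.1, -0.3, 5.6]
grip_width: 0.0076
gripper_force: 79.9
```

```bash
python3 -m pendant '[[0,0,10,0,0,0,0],[0,0,20,0,0,0,0],[0,0,20,0,0,0,0],[0,0,20,0,0,0,0],[0,0,20,0,0,0,0],[10,-2,0,0,0,0.012,0],[21,-5,0,0,0,0.018,0],[22,-5,0,0,0,0.018,0],[22,-5,0,0,0,0.018,0],[22,-5,0,0,0,0.018,0],[22,-5,0,0,0,0.018,0],[22,-5,0,0,0,0.018,0],[22,-5,0,0,0,0.018,0],[22,-5,0,0,0,0.018,0],[22,-5,0,0,0,0.018,0],[14,-3,0,0,0,0.006,0],[6,-1,0,0,0,0,0],[0,0,0,0,0,0,0],[0,0,0,0,0,0,0]]' 80
python3 - <<'E'
from h import *
for n in ["scene","side"]:
    z=snap(n,n+'1'); P=cloud(z); H=hsv(z); sat=(H[...,1]>150)&(H[...,0]<8)
    for b in [(.58,.75,.03,.18,.180,.205),(.58,.75,.03,.18,.12,.205),(.58,.75,.03,.18,.005,.05),(.58,.75,.03,.18,.041,.048)]:
        q=P[reg(P,*b)&sat]; print(n,len(q),rect(q),np.round(np.percentile(q[:,2],[1,99])*1000))
E
```

```text
clock: 4.45
tcp_pos: [0.6577, 0.0994, 0.155]
ee_rot: [0.702, 0.713, -0.001, -0.001]
contact_force: [-0.2, -0.9, -6.4]
grip_width: 0.0076
gripper_force: 78.6
scene 353 [659.9, 99.1, 79.5, 12.4, -89.3] [180. 199.]
scene 1101 [659.9, 99.1, 79.6, 12.4, -89.3] [121. 198.]
scene 2071 [661.9, 99.0, 109.8, 80.1, -89.5] [ 5. 46.]
scene 263 [661.1, 99.1, 89.8, 40.7, -89.5] [41. 47.]
side 102 [655.7, 79.5, 42.9, 11.4, -84.9] [180. 201.]
side 394 [653.7, 98.4, 83.1, 12.1, -84.9] [121. 200.]
side 896 [656.9, 99.9, 114.8, 79.9, -89.1] [ 5. 47.]
side 144 [657.7, 99.8, 92.8, 39.9, -89.8] [41. 48.]
```

View pics/side1.png

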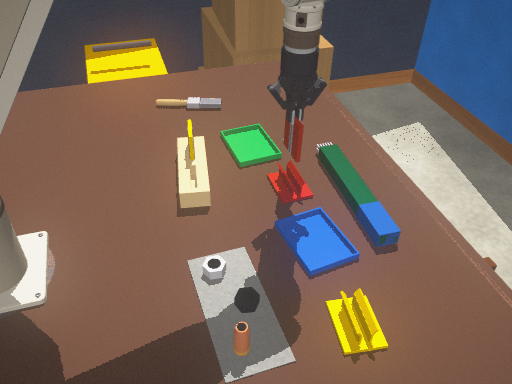

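Held upright, the coupon is at (297,138) over the red rack at (290,183), about 1.3 mm short in x.

```bash
python3 -m pendant '[[1.3,0,-10,0,0,0,0],[0,0,-15,0,0,0,0],[0,0,-15,0,0,0,0],[0,0,-12,0,0,0,0],[0,0,-10,0,0,0,0],[0,0,-10,0,0,0,0],[0,0,-8,0,0,0,0],[0,0,-7,0,0,0,0],[0,0,-4,0,0,0,0],[0,0,-2,0,0,0,0],[0,0,0,0,0,0,0],[0,0,0,0,0,0,0]]' 80
```

```text
clock: 5.75
tcp_pos: [0.6605, 0.0995, 0.0638]
ee_rot: [0.702, 0.712, 0.0, 0.0]
contact_force: [-0.3, -0.6, -7.5]
grip_width: 0.008
gripper_force: 78.6
```

```bash
python3 -m pendant '[[0,0,-1.5,0,0,0,0],[0,0,-1.5,0,0,0,0],[0,0,-1,0,0,0,0],[0,0,0,0,0,0,0]]' 80
```

```text
clock: 6.15
tcp_pos: [0.6606, 0.0994, 0.0604]
ee_rot: [0.702, 0.712, 0.001, 0.001]
contact_force: [-1.2, -0.9, -0.1]
grip_width: 0.0076
gripper_force: 79.4
```

```bash
python3 -m pendant '[[0,0,0,0,0,0,0.5],[0,0,0,0,0,0,0.5],[0,0,0,0,0,0,0.5],[0,0,0,0,0,0,0.5],[0,0,10,0,0,0,0.5],[0,0,20,0,0,0,0.5],[0,0,30,0,0,0,0.6],[0,0,30,0,0,0,1],[-23,17,0,0,0,-0.0195,1],[-23,18,0,0,0,-0.0195,1],[-23,18,0,0,0,-0.0195,1],[-23,18,0,0,0,-0.0195,1],[-24,18,0,0,0,-0.02,1],[-24,18,0,0,0,-0.02,1],[-24,18,0,0,0,-0.02,1],[-24,18,0,0,0,-0.02,1],[-23,15.5,0,0,0,-0.02,1],[0,0,0,0,0,0,1],[0,0,0,0,0,0,1]]' 80
python3 - <<'E'
from h import *
z=snap('scene','scene2'); P=cloud(z);H=hsv(z); sat=(H[...,1]>150)&(H[...,0]<8)
for b in [(.58,.75,.03,.18,.098,.11),(.58,.75,.03,.18,.005,.05)]:
    q=P[reg(P,*b)&sat]; print(len(q),rect(q),np.round(np.percentile(q[:,2],[1,99])*1000))
z=snap('wrist','w2'); P=cloud(z)
q=P[big(reg(P,.38,.52,.19,.33,.103,.12))]; print(rect(q))
E
```

```text
clock: 8.05
tcp_pos: [0.4493, 0.2584, 0.1503]
ee_rot: [0.762, 0.648, 0.001, 0.0]
contact_force: [0.0, -0.2, 1.2]
grip_width: 0.0856
gripper_force: 0.0
249 [661.5, 99.0, 79.3, 13.1, -88.2] [ 98. 104.]
1588 [661.8, 99.1, 109.9, 80.2, -89.3] [ 5. 48.]
[448.6, 260.4, 80.0, 13.4, 78.0]
```

The red coupon is seated. Now the yellow one.

```bash
python3 -m pendant '[[0,1,-17,0,0,0,1],[0,0,-17,0,0,0,1],[0,0,-17,0,0,0,1],[0,0,-17,0,0,0,1],[0,0,-15,0,0,0,1],[0,0,0,0,0,0,0.5],[0,0,0,0,0,0,0],[0,0,0,0,0,0,0],[0,0,0,0,0,0,0],[0,0,0,0,0,0,0],[0,0,0,0,0,0,0],[0,0,0,0,0,0,0],[0,0,0,0,0,0,0],[0,0,10,0,0,0,0],[0,0,20,0,0,0,0],[0,0,25,0,0,0,0],[0,0,25,0,0,0,0],[0,0,30,0,0,0,0],[0,0,0,0,0,0,0]]' 80
```

```text
clock: 10.05
tcp_pos: [0.4511, 0.2601, 0.1801]
ee_rot: [0.762, 0.647, 0.003, 0.001]
contact_force: [0.9, -1.0, -3.6]
grip_width: 0.0078
gripper_force: 79.5
```

```bash
python3 -m pendant '[[4,-12,0,0,0,0,0],[8,-24,0,0,0,0,0],[10,-32,0,0,0,0.002,0],[10,-32,0,0,0,0.002,0],[10,-32,0,0,0,0.002,0],[10,-32,0,0,0,0.002,0],[10,-32,0,0,0,0.002,0],[10,-32,0,0,0,0.002,0],[10,-32,0,0,0,0.002,0],[10,-32,0,0,0,0.002,0],[10,-32,0,0,0,0.002,0],[10,-32,0,0,0,0.002,0],[10,-32,0,0,0,0.002,0],[10,-32,0,0,0,0.002,0],[10,-32,0,0,0,0.002,0],[10,-32,0,0,0,0.002,0],[10,-32,0,0,0,0.002,0],[10,-32,0,0,0,0,0],[6,-15,0,0,0,0,0],[3,-5,0,0,0,0,0]]' 80
python3 -m pendant '[[0,0,0,0,0,0,0],[0,0,0,0,0,0,0]]'
python3 - <<'E'
from h import *
for n in ["scene","side"]:
    z=snap(n,n+'3'); P=cloud(z); H=hsv(z); sat=(H[...,1]>150)&(H[...,0]>20)&(H[...,0]<36)
    for b in [(.55,.72,-.4,-.2,.14,.24),(.55,.72,-.4,-.2,.005,.05),(.55,.72,-.4,-.2,.041,.048)]:
        q=P[reg(P,*b)&sat]; print(n,len(q),rect(q),np.round(np.percentile(q[:,2],[1,99])*1000))
E
```

```text
clock: 12.05
tcp_pos: [0.6281, -0.3116, 0.1721]
ee_rot: [0.754, 0.657, -0.002, -0.003]
contact_force: [0.1, 0.4, -4.8]
grip_width: 0.0078
gripper_force: 79.4
clock: 12.25
tcp_pos: [0.6292, -0.3081, 0.1749]
ee_rot: [0.752, 0.659, -0.0, -0.002]
contact_force: [-0.1, 0.6, -3.8]
grip_width: 0.0076
gripper_force: 79.4
scene 893 [636.6, -306.7, 80.2, 22.7, -85.0] [141. 218.]
scene 1722 [634.6, -308.1, 111.8, 81.2, 83.0] [ 5. 46.]
scene 220 [634.3, -308.5, 90.4, 40.4, 83.7] [41. 47.]
side 809 [627.9, -308.0, 79.6, 11.0, 82.9] [141. 219.]
side 2398 [631.5, -308.0, 111.3, 81.0, 82.7] [ 5. 47.]
side 330 [632.0, -307.4, 91.7, 40.6, 82.5] [41. 48.]
```

```bash
python3 -m pendant '[[3.3,0,-10,0,0,0,0],[0,0,-15,0,0,0,0],[0,0,-15,0,0,0,0],[0,0,-15,0,0,0,0],[0,0,0,0,0,0,0],[0,0,0,0,0,0,0]]' 80
python3 - <<'E'
from h import *
for n in ["scene","side"]:
    z=snap(n,n+'4'); P=cloud(z); H=hsv(z); sat=(H[...,1]>150)&(H[...,0]>20)&(H[...,0]<36)
    for b in [(.55,.72,-.4,-.2,.08,.15),(.55,.72,-.4,-.2,.145,.17),(.55,.72,-.4,-.2,.041,.048)]:
        q=P[big(reg(P,*b)&sat)]; print(n,len(q),rect(q),np.round(np.percentile(q[:,2],[1,99])*1000))
E
```

```text
clock: 12.95
tcp_pos: [0.6332, -0.3084, 0.1209]
ee_rot: [0.752, 0.659, -0.0, -0.001]
contact_force: [0.0, 1.2, -5.1]
grip_width: 0.0077
gripper_force: 79.4
scene 389 [639.0, -283.5, 32.9, 10.9, 84.5] [ 81. 149.]
scene 180 [638.1, -285.6, 36.0, 11.4, 81.9] [146. 165.]
scene 96 [651.1, -310.5, 89.4, 7.8, 82.3] [41. 48.]
side 438 [629.1, -331.2, 34.5, 10.7, 83.6] [ 81. 149.]
side 224 [629.3, -328.6, 38.8, 10.3, 84.3] [145. 166.]
side 147 [615.5, -305.8, 90.1, 7.8, 82.8] [41. 48.]
```

```bash
python3 -m pendant '[[0,0,-10,0,0,0,0],[0,0,-12,0,0,0,0],[0,0,-10,0,0,0,0],[0,0,-10,0,0,0,0],[0,0,-8,0,0,0,0],[0,0,-5,0,0,0,0],[0,0,-3,0,0,0,0],[0,0,-1.5,0,0,0,0],[0,0,0,0,0,0,0],[0,0,0,0,0,0,0]]' 80
```

```text
clock: 14.05
tcp_pos: [0.6338, -0.3092, 0.0624]
ee_rot: [0.752, 0.659, 0.0, 0.0]
contact_force: [-0.9, -0.8, -4.2]
grip_width: 0.0076
gripper_force: 79.4
```

```bash
python3 -m pendant '[[0,0,-1.5,0,0,0,0],[0,0,-1,0,0,0,0],[0,0,0,0,0,0,0]]' 80
```

```text
clock: 14.35
tcp_pos: [0.6339, -0.3094, 0.0604]
ee_rot: [0.752, 0.659, 0.0, 0.001]
contact_force: [-0.1, 0.1, -0.9]
grip_width: 0.0077
gripper_force: 80.0
```

```bash
python3 -m pendant '[[0,0,0,0,0,0,0.5],[0,0,0,0,0,0,0.5],[0,0,0,0,0,0,0.5],[0,0,0,0,0,0,0.5],[0,0,10,0,0,0,0.5],[0,0,20,0,0,0,0.5],[0,0,30,0,0,0,0.6],[0,0,35,0,0,0,1],[-20,-2,15,0,0,0.013,1],[-20,-2,15,0,0,0.013,1],[-20,-2,15,0,0,0.013,1],[-20,-2,15,0,0,0.013,1],[-20,-2,15,0,0,0.013,1],[-20,-2,10,0,0,0.013,1],[-20,-2,10,0,0,0.013,1],[-20,-2,0,0,0,0.013,1],[-20,-2,0,0,0,0.013,1],[-24,-2,0,0,0,0.013,1],[0,0,0,0,0,0,1],[0,0,0,0,0,0,1]]' 80
python3 - <<'E'
from h import *
z=snap('scene','scene5'); P=cloud(z);H=hsv(z); sat=(H[...,1]>150)&(H[...,0]>20)&(H[...,0]<36)
for b in [(.55,.72,-.4,-.2,.098,.11),(.55,.72,-.4,-.2,.005,.05)]:
    q=P[reg(P,*b)&sat]; print(len(q),rect(q),np.round(np.percentile(q[:,2],[1,99])*1000))
z=snap('wrist','w5'); P=cloud(z)
for lo,hi in [(.02,.032),(.06,.073)]:
    m=reg(P,.35,.52,-.4,-.05,lo,hi).astype(np.uint8); N,L,S,C=cv2.connectedComponentsWithStats(m)
    for i in range(1,N):
        if S[i,4]>150: q=P[L==i]; print(lo,np.round(C[i]),S[i,4],rect(q),np.round(q.mean(0)*1000,1))
E
```

```text
clock: 16.35
tcp_pos: [0.4295, -0.3294, 0.2505]
ee_rot: [0.708, 0.706, 0.0, 0.001]
contact_force: [-0.1, -0.0, -0.2]
grip_width: 0.0853
gripper_force: 0.0
197 [635.9, -308.6, 79.3, 12.0, 82.3] [ 98. 104.]
1372 [635.3, -308.5, 111.2, 80.8, 84.1] [ 5. 48.]
0.02 [270.  65.] 968 [455.5, -207.5, 45.9, 41.1, -9.6] [ 455.1 -207.3   24.5]
0.06 [242. 139.] 280 [419.3, -295.8, 22.7, 21.9, -46.5] [ 419.1 -295.5   66.6]
```

View pics/w5.png

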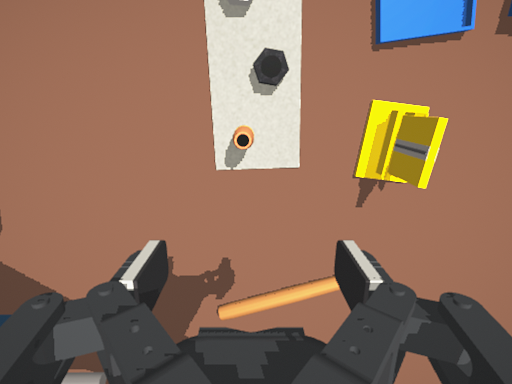

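Yellow is seated. The wrist view shows the nozzle top at (242,139), the black nut at (270,66) and the bright nut cut off at the top. I'll take the nozzle now.

```bash
python3 -m pendant '[[-5,16.5,-10,0,0,0,1],[-5,16.5,-25,0,0,0,1],[0,0,-30,0,0,0,1],[0,0,-30,0,0,0,1],[0,0,-30,0,0,0,1],[0,0,-30,0,0,0,1],[0,0,-30,0,0,0,1],[0,0,-25,0,0,0,1],[0,0,-15,0,0,0,1],[0,0,-6,0,0,0,1],[0,0,0,0,0,0,0.5],[0,0,0,0,0,0,0.4],[0,0,0,0,0,0,0.2],[0,0,0,0,0,0,0],[0,0,0,0,0,0,0],[0,0,0,0,0,0,0],[0,0,0,0,0,0,0]]' 40
```

```text
clock: 18.15
tcp_pos: [0.4201, -0.2967, 0.0196]
ee_rot: [0.708, 0.706, 0.0, 0.001]
contact_force: [-1.3, -0.0, 6.3]
grip_width: 0.0253
gripper_force: 39.1
```

```bash
python3 -m pendant '[[0,0,10,0,0,0,0],[0,0,30,0,0,0,0],[0,0,40,0,0,0,0],[0,0,40,0,0,0,0],[4,12,20,0,0,0,0],[9,27,0,0,0,0,0],[12,36,0,0,0,0,0],[12,36,0,0,0,0,0],[12,36,0,0,0,0,0],[12,36,0,0,0,0,0],[12,36,0,0,0,0,0],[12,36,0,0,0,0,0],[12,36,0,0,0,0,0],[12,36,0,0,0,0,0],[12,36,0,0,0,0,0],[12,36,0,0,0,0,0],[12,36,0,0,0,0,0],[12,36,0,0,0,0,0],[12,36,0,0,0,0,0],[12,36,0,0,0,0,0]]' 40
python3 -m pendant '[[9,36,0,0,0,0,0],[4,28,0,0,0,0,0],[2,12,0,0,0,0,0],[0,5,0,0,0,0,0],[0,0,0,0,0,0,0],[0,0,-20,0,0,0,0],[0,0,-30,0,0,0,0],[0,0,-30,0,0,0,0],[0,0,-20,0,0,0,0],[0,0,-15,0,0,0,0],[0,0,-10,0,0,0,0],[0,0,0,0,0,0,0],[0,0,0,0,0,0,0]]' 40
```

```text
clock: 20.15
tcp_pos: [0.6003, 0.2482, 0.1584]
ee_rot: [0.708, 0.706, -0.0, -0.0]
contact_force: [1.0, -0.6, -1.1]
grip_width: 0.0249
gripper_force: 39.6
clock: 21.45
tcp_pos: [0.6159, 0.3275, 0.0342]
ee_rot: [0.708, 0.706, 0.0, 0.0]
contact_force: [-0.4, -0.4, -0.3]
grip_width: 0.0251
gripper_force: 39.6
```

```bash
python3 -m pendant '[[0,-12,2,0,0,0,0],[0,-13,0,0,0,0,0],[0,0,0,0,0,0,0],[0,0,-6,0,0,0,0],[0,0,-5,0,0,0,0],[0,0,-3,0,0,0,0],[0,0,-1,0,0,0,0],[0,0,0,0,0,0,0],[0,0,0,0,0,0,0]]' 40
```

```text
clock: 22.35
tcp_pos: [0.615, 0.3032, 0.0207]
ee_rot: [0.708, 0.706, -0.0, -0.0]
contact_force: [-2.7, -0.5, 4.2]
grip_width: 0.0253
gripper_force: 40.2
```

```bash
python3 -m pendant '[[0,0,0,0,0,0,0.5],[0,0,0,0,0,0,0.5],[0,0,0,0,0,0,0.5],[0,0,0,0,0,0,0.5],[0,0,15,0,0,0,0.5],[0,0,30,0,0,0,0.5],[0,0,40,0,0,0,1],[0,0,45,0,0,0,1],[-6,-18,30,0,0,0,1],[-12,-36,20,0,0,0,1],[-12,-36,20,0,0,0,1],[-12,-36,0,0,0,0,1],[-12,-36,0,0,0,0,1],[-12,-36,0,0,0,0,1],[-12,-36,0,0,0,0,1],[-12,-36,0,0,0,0,1],[-12,-36,0,0,0,0,1],[-12,-36,0,0,0,0,1],[-12,-36,0,0,0,0,1],[-12,-36,0,0,0,0,1]]' 60
python3 -m pendant '[[-12,-36,0,0,0,0,1],[-12,-36,0,0,0,0,1],[-12,-36,0,0,0,0,1],[-11,-30,0,0,0,0,1],[-6,-15,0,0,0,0,1],[0,0,0,0,0,0,1],[0,0,0,0,0,0,1]]' 60
python3 - <<'E'
from h import *
z=snap('scene','scene6'); P=cloud(z)
q=P[reg(P,.55,.7,.2,.4,.055,.08)]; print('noz',len(q),rect(q),np.percentile(q[:,2],[50,98]))
z=snap('wrist','w6'); P=cloud(z)
m=reg(P,.35,.52,-.27,-.05,.02,.032).astype(np.uint8); N,L,S,C=cv2.connectedComponentsWithStats(m)
for i in range(1,N):
    if S[i,4]>150: q=P[L==i]; print(np.round(C[i]),S[i,4],rect(q),np.round(q.mean(0)*1000,1))
E
```

```text
clock: 24.35
tcp_pos: [0.4768, -0.1125, 0.2205]
ee_rot: [0.708, 0.706, 0.0, 0.0]
contact_force: [1.5, 0.2, -0.0]
grip_width: 0.0855
gripper_force: 0.0
clock: 25.05
tcp_pos: [0.4243, -0.2641, 0.2203]
ee_rot: [0.708, 0.706, 0.0, -0.0]
contact_force: [1.1, 0.8, -0.3]
grip_width: 0.085
gripper_force: 0.0
noz 161 [618.9, 301.7, 24.7, 21.7, 88.5] [0.06680817 0.0700631 ]
[243.  35.] 1239 [416.0, -112.4, 46.7, 41.0, -65.0] [ 415.9 -112.2   24.4]
[276. 119.] 961 [455.3, -207.4, 45.5, 41.1, 50.1] [ 455.2 -207.2   24.4]
```

View pics/w6.png

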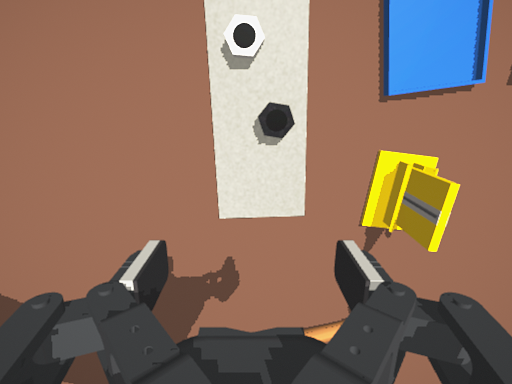

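The nozzle stands in the green tray. The wrist view shows the bright nut at (243,35) and the black nut at (276,119), with flats near 25° and 20°. I'll take the black nut first.

```bash
python3 -m pendant '[[10,19,-20,0,0,0.05,1],[10,19,-30,0,0,0.06,1],[10,18.6,-30,0,0,0.06,1],[0,0,-30,0,0,0.06,1],[0,0,-30,0,0,0.06,1],[0,0,-30,0,0,0.06,1],[0,0,-25,0,0,0,1],[0,0,-12,0,0,0,1],[0,0,-8,0,0,0,1],[0,0,0,0,0,0,1],[0,0,0,0,0,0,0.6],[0,0,0,0,0,0,0.3],[0,0,0,0,0,0,0.2],[0,0,0,0,0,0,0],[0,0,0,0,0,0,0],[0,0,0,0,0,0,0],[0,0,0,0,0,0,0]]' 60
```

```text
clock: 26.85
tcp_pos: [0.4544, -0.2075, 0.0053]
ee_rot: [0.574, 0.819, 0.0, 0.0]
contact_force: [-0.3, -0.4, 0.1]
grip_width: 0.0002
gripper_force: 0.0
```

```bash
python3 -m pendant '[[0,0,15,0,0,0,0],[0,0,30,0,0,0,0.2],[0,0,45,0,0,0,0.6],[0,-10,45,0,0,0,1],[0,-15,45,0,0,0,1],[0,-15,20,0,0,0,1],[0,0,0,0,0,0,1],[0,0,0,0,0,0,1]]' 60
python3 - <<'E'
from h import *
z=snap('wrist','w7'); snap('scene','scene7'); P=cloud(z)
m=reg(P,.3,.6,-.35,-.05,.01,.05).astype(np.uint8); N,L,S,C=cv2.connectedComponentsWithStats(m)
for i in range(1,N):
    if S[i,4]>150: q=P[L==i]; print(np.round(C[i]),S[i,4],rect(q),np.round(q.mean(0)*1000,1),q[:,2].max())
E
```

```text
clock: 27.65
tcp_pos: [0.4542, -0.2475, 0.2049]
ee_rot: [0.575, 0.818, 0.0, -0.0]
contact_force: [0.5, 0.4, -0.6]
grip_width: 0.0854
gripper_force: 0.0
[260.  43.] 1350 [415.9, -112.8, 46.3, 40.9, -64.7] [ 415.8 -112.8   24.2] 0.02725202548346353
[395.  96.] 555 [589.5, -113.8, 128.6, 5.5, -82.5] [ 588.5 -110.3   13.7] 0.01639234805297614
[263. 136.] 996 [454.8, -207.4, 45.7, 39.9, -67.3] [ 454.7 -207.2   24.3] 0.02698129066152856
```

View pics/w7.png

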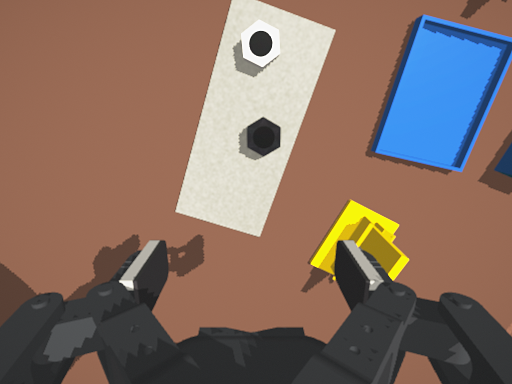

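View pics/scene7.png

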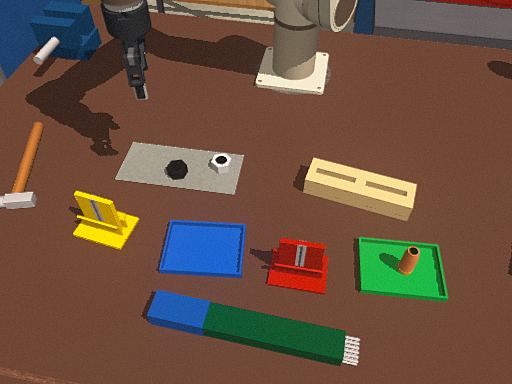

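The black nut has not moved: it is at (263,136) in the wrist view and its flats line up with the fingers. The pads closed above it, so I'll preclose and go lower.

```bash
python3 -m pendant '[[0,20,-20,0,0,0,1],[0,20,-40,0,0,0,1],[0,0,-40,0,0,0,1],[0,0,-40,0,0,0,0.62],[0,0,-25,0,0,0,0.62],[0,0,-20,0,0,0,0.62],[0,0,-10,0,0,0,0.62],[0,0,-5,0,0,0,0.62],[0,0,0,0,0,0,0.62],[0,0,0,0,0,0,0.62]]' 60
python3 -m pendant '[[0,0,-3,0,0,0,0.62],[0,0,0,0,0,0,0.62]]'
python3 -m pendant '[[0,0,-2,0,0,0,0.62],[0,0,0,0,0,0,0.62]]'
```

```text
clock: 28.75
tcp_pos: [0.4551, -0.2077, 0.006]
ee_rot: [0.574, 0.819, 0.0, 0.001]
contact_force: [0.6, -0.1, -0.2]
grip_width: 0.0524
gripper_force: 0.0
clock: 28.95
tcp_pos: [0.4548, -0.2077, 0.0028]
ee_rot: [0.574, 0.819, 0.0, 0.001]
contact_force: [-0.2, 0.1, -0.1]
grip_width: 0.053
gripper_force: 0.0
clock: 29.15
tcp_pos: [0.4544, -0.2075, 0.0003]
ee_rot: [0.574, 0.819, 0.0, 0.0]
contact_force: [-0.1, -0.8, 0.2]
grip_width: 0.0534
gripper_force: 0.0
```

```bash
python3 -m pendant '[[0,0,-2,0,0,0,0.62],[0,0,0,0,0,0,0.62]]'
python3 -m pendant '[[0,0,0,0,0,0,0.52],[0,0,0,0,0,0,0.47],[0,0,0,0,0,0,0.44],[0,0,0,0,0,0,0.44]]' 40
```

```text
clock: 29.35
tcp_pos: [0.4542, -0.2074, -0.0019]
ee_rot: [0.574, 0.819, -0.0, -0.0]
contact_force: [0.2, -0.2, -0.6]
grip_width: 0.0527
gripper_force: 0.0
clock: 29.75
tcp_pos: [0.4544, -0.2075, -0.0017]
ee_rot: [0.574, 0.819, 0.0, 0.0]
contact_force: [0.2, -0.3, -0.2]
grip_width: 0.0371
gripper_force: 0.0
```

```bash
python3 -m pendant '[[0,0,0,0,0,0,0.42],[0,0,0,0,0,0,0.40],[0,0,0,0,0,0,0.38]]' 60
python3 - <<'E'
from h import *
z=snap('side','side8'); p=z['p'][230:360,170:320,::-1]; cv2.imwrite('pics/side8c.png',cv2.resize(p,None,fx=5,fy=4.5,interpolation=cv2.INTER_CUBIC))
E
```

```text
clock: 30.05
tcp_pos: [0.4544, -0.2075, -0.0017]
ee_rot: [0.574, 0.819, 0.0, 0.0]
contact_force: [0.1, 0.0, -0.2]
grip_width: 0.0326
gripper_force: 0.0
```

View pics/side8c.png

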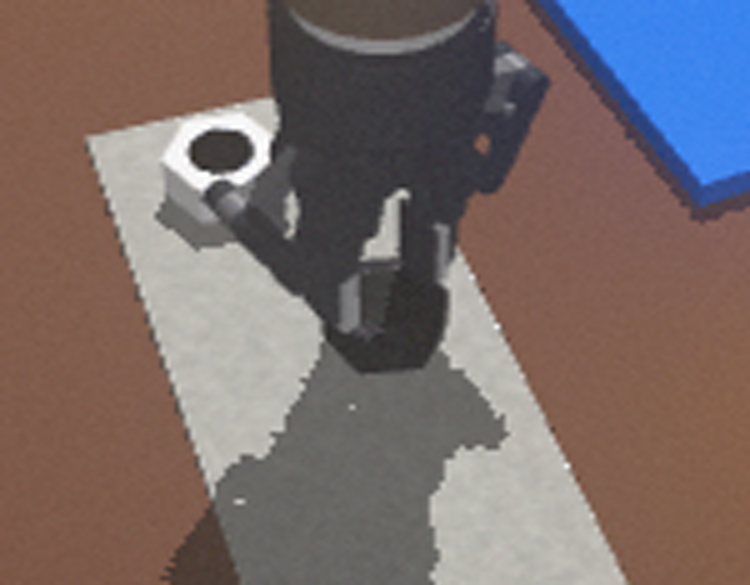

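The fingers at (350,305) and (440,250) in the crop are inside the nut's outline at (385,330) with no contact. I'll check how high their tips stand from depth.

```bash
python3 - <<'E'
from h import *
z=load('pics/side8.npz'); P=cloud(z)
for v in range(284,316,2):
    print(v,[tuple(np.round(P[v,u]*1000).astype(int).tolist()) for u in (236,238,240,242,246,252)])
E
```

```text
284 [(431, -224, 87), (434, -227, 91), (436, -231, 94), (442, -223, 83), (468, -163, 3), (469, -197, 43)]
286 [(430, -225, 84), (434, -225, 83), (438, -223, 79), (442, -224, 78), (466, -168, 3), (469, -198, 38)]
288 [(430, -226, 80), (433, -228, 81), (438, -226, 76), (453, -187, 24), (460, -188, 24), (468, -201, 36)]
290 [(430, -227, 76), (433, -228, 75), (438, -225, 71), (443, -221, 64), (458, -195, 27), (469, -197, 25)]
292 [(431, -222, 63), (434, -226, 67), (438, -225, 65), (442, -222, 59), (457, -197, 24), (468, -202, 25)]
294 [(431, -221, 57), (435, -220, 53), (438, -223, 56), (442, -223, 55), (455, -204, 27), (466, -207, 27)]
296 [(432, -220, 50), (435, -220, 48), (437, -226, 55), (442, -222, 48), (454, -207, 25), (465, -210, 25)]
298 [(431, -222, 46), (435, -221, 44), (438, -224, 46), (443, -221, 40), (453, -211, 25), (464, -214, 25)]
300 [(431, -222, 41), (435, -221, 38), (438, -223, 39), (442, -222, 37), (451, -217, 26), (462, -219, 25)]
302 [(431, -221, 34), (435, -220, 31), (438, -225, 36), (444, -217, 24), (450, -222, 27), (461, -223, 25)]
304 [(435, -208, 9), (437, -215, 18), (439, -220, 24), (442, -223, 27), (449, -224, 24), (459, -228, 26)]
306 [(434, -209, 5), (437, -214, 11), (439, -220, 18), (441, -225, 23), (449, -224, 19), (459, -230, 22)]
308 [(433, -212, 3), (437, -214, 5), (439, -221, 13), (441, -226, 18), (449, -226, 15), (460, -227, 12)]
310 [(432, -217, 5), (435, -219, 6), (439, -220, 6), (442, -224, 10), (448, -227, 11), (459, -230, 10)]
312 [(431, -222, 5), (435, -221, 2), (438, -223, 4), (441, -225, 5), (449, -225, 2), (460, -228, 1)]
314 [(430, -224, 2), (433, -227, 5), (437, -227, 3), (440, -228, 3), (448, -229, 1), (458, -234, 4)]
```

```bash
python3 - <<'E'
from h import *
for f,(x,y,zt) in {'scene7':(.454,-.247,.205),'w7':(.454,-.247,.205),'w5':(.4295,-.329,.2505),'scene6':(.424,-.264,.22)}.items():
    P=cloud(load(f'pics/{f}.npz')); q=P[reg(P,x-.08,x+.08,y-.08,y+.08,.13,zt+.2)]
    print(f,'tcp',zt,'low pts',np.round(np.percentile(q[:,2],[0,1,3,10]),3), np.round(q[q[:,2].argsort()[:3]],3).tolist())
from workcell import bot
s=bot.sense(); print(s['q'],s['tcp_pos'],s['joint_torque'])
E
```

```text
scene7 tcp 0.205 low pts [0.244 0.249 0.259 0.295] [[0.412, -0.259, 0.244], [0.499, -0.227, 0.245], [0.412, -0.254, 0.245]]
w7 tcp 0.205 low pts [0.246 0.253 0.26  0.281] [[0.412, -0.259, 0.246], [0.495, -0.235, 0.246], [0.412, -0.261, 0.246]]
w5 tcp 0.2505 low pts [0.29  0.298 0.306 0.327] [[0.472, -0.328, 0.29], [0.386, -0.331, 0.291], [0.386, -0.325, 0.291]]
scene6 tcp 0.22 low pts [0.259 0.265 0.271 0.287] [[0.471, -0.27, 0.259], [0.38, -0.267, 0.259], [0.38, -0.263, 0.26]]
[-4.28386071e-01  4.28298212e-01 -3.10808031e-01  8.31702765e-01
 -1.46892147e-05  7.95228799e-01] [ 0.45439357 -0.20751285 -0.00170317] [ 8.32030901e-05 -4.02921295e+01  1.94678342e+01  1.12961588e-03
 -2.27050423e-04 -1.78278872e-07]
```

The fingertips really stand about 27–40 mm above the reported TCP, so the reported TCP runs low and I need to go about 25 mm lower. I'll reopen and go down while watching the force.

```bash
python3 -m pendant '[[0,0,0,0,0,0,0.7],[0,0,0,0,0,0,0.7],[0,0,0,0,0,0,0.7],[0,0,0,0,0,0,0.7],[0,0,-8,0,0,0,0.7],[0,0,-6,0,0,0,0.7],[0,0,-4,0,0,0,0.7],[0,0,0,0,0,0,0.7]]' 60
python3 - <<'E'
from h import *
P=cloud(snap('side','side9')); x,y=.4544,-.2075
q=P[reg(P,x-.06,x+.06,y-.05,y+.05,.028,.1)]; print(np.round(np.percentile(q[:,2],[0,2]),3))
q=P[reg(P,x-.06,x-.024,y-.05,y+.0,.005,.1)]; print('left finger low',np.round(np.sort(q[:,2])[:6],3),np.round(q[q[:,2].argsort()[:3]],3).tolist())
E
```

```text
clock: 30.9
tcp_pos: [0.4535, -0.2071, -0.0208]
ee_rot: [0.574, 0.819, -0.0, -0.001]
contact_force: [-0.4, -0.8, 0.4]
grip_width: 0.0599
gripper_force: 0.0
[0.028 0.031]
left finger low [0.005 0.005 0.005 0.005 0.005 0.005] [[0.421, -0.221, 0.005], [0.408, -0.213, 0.005], [0.43, -0.244, 0.005]]
```

```bash
python3 -m pendant '[[0,0,-2,0,0,0,0.7],[0,0,-2,0,0,0,0.65],[0,0,0,0,0,0,0.55],[0,0,0,0,0,0,0.5],[0,0,0,0,0,0,0.4],[0,0,0,0,0,0,0.3],[0,0,0,0,0,0,0.3]]' 60
```

```text
clock: 31.65
tcp_pos: [0.4548, -0.2077, -0.0233]
ee_rot: [0.574, 0.819, 0.0, 0.0]
contact_force: [0.9, 0.5, 3.8]
grip_width: 0.0397
gripper_force: 61.5
```

```bash
python3 -m pendant '[[0,0,10,0,0,0,0.3],[0,0,25,0,0,0,0.3],[0,0,25,0,0,0,0.3],[10,4,0,0,0,-0.02,0.3],[25,11,0,0,0,-0.03,0.3],[25,11,0,0,0,-0.03,0.3],[25,11,0,0,0,-0.03,0.3],[25,11,0,0,0,-0.03,0.3],[25,11,0,0,0,-0.03,0.3],[25,11,0,0,0,-0.03,0.3],[22,9,0,0,0,0,0.3],[13,4.5,0,0,0,0,0.3],[0,0,0,0,0,0,0.3],[0,0,0,0,0,0,0.3],[0,0,-20,0,0,0,0.3],[0,0,-20,0,0,0,0.3],[0,0,-10,0,0,0,0.3],[0,0,-6,0,0,0,0.3],[0,0,0,0,0,0,0.3],[0,0,0,0,0,0,0.3]]' 60
python3 -m pendant '[[0,0,-2,0,0,0,0.3],[0,0,-1.5,0,0,0,0.3],[0,0,0,0,0,0,0.3]]' 60
```

```text
clock: 33.65
tcp_pos: [0.6498, -0.1243, -0.0189]
ee_rot: [0.653, 0.757, 0.0, 0.0]
contact_force: [-0.6, 1.0, -1.6]
grip_width: 0.0398
gripper_force: 61.0
clock: 33.95
tcp_pos: [0.6502, -0.1242, -0.0221]
ee_rot: [0.653, 0.757, 0.0, 0.001]
contact_force: [-0.1, 0.2, 1.4]
grip_width: 0.0399
gripper_force: 61.2
```

```bash
python3 -m pendant '[[0,0,0,0,0,0,0.55],[0,0,0,0,0,0,0.65],[0,0,0,0,0,0,0.68],[0,0,8,0,0,0,0.68],[0,0,25,0,0,0,0.68],[0,0,35,0,0,0,0.68],[-14,0,20,0,0,0.02,0.72],[-30,2,0,0,0,0.04,0.72],[-30,2,0,0,0,0.04,0.72],[-30,2,0,0,0,0.04,0.72],[-30,2,0,0,0,0.04,0.72],[-30,1.4,0,0,0,0.04,0.72],[-30,1,0,0,0,0.04,0.72],[-25,1,0,0,0,0.028,0.72],[-14.7,0,0,0,0,0,0.72],[0,0,0,0,0,0,0.72],[0,0,0,0,0,0,0.72]]' 60
python3 - <<'E'
from h import *
P=cloud(snap('scene','scene10'))
q=P[reg(P,.59,.7,-.17,-.02,.0195,.05)]; print('black',len(q),rect(q),np.round(np.median(q,0)*1000))
q=P[reg(P,.38,.45,-.15,-.08,.018,.032)]; print('bright',len(q),rect(q))
E
```

```text
clock: 35.65
tcp_pos: [0.4169, -0.1129, 0.0656]
ee_rot: [0.538, 0.843, 0.0, 0.001]
contact_force: [0.5, -0.3, -0.0]
grip_width: 0.0613
gripper_force: 0.0
black 345 [652.3, -125.4, 46.1, 41.3, -80.4] [ 654. -124.   25.]
bright 233 [418.4, -112.9, 45.2, 41.5, -6.6]
```

```bash
python3 -m pendant '[[0,0,-20,0,0,0,0.72],[0,0,-25,0,0,0,0.72],[0,0,-20,0,0,0,0.72],[0,0,-12,0,0,0,0.72],[0,0,-7,0,0,0,0.72],[0,0,-4.5,0,0,0,0.68],[0,0,0,0,0,0,0.55],[0,0,0,0,0,0,0.5],[0,0,0,0,0,0,0.4],[0,0,0,0,0,0,0.3],[0,0,0,0,0,0,0.3]]' 60
```

```text
clock: 36.8
tcp_pos: [0.4166, -0.1128, -0.0229]
ee_rot: [0.538, 0.843, 0.0, 0.001]
contact_force: [-0.4, 0.2, 5.0]
grip_width: 0.0401
gripper_force: 61.4
```

```bash
python3 -m pendant '[[0,0,10,0,0,0,0.3],[0,0,25,0,0,0,0.3],[0,0,25,0,0,0,0.3],[12,3,0,0,0,-0.03,0.3],[28,7,0,0,0,-0.04,0.3],[28,7,0,0,0,-0.04,0.3],[28,7,0,0,0,-0.04,0.3],[28,7,0,0,0,-0.04,0.3],[28,7,0,0,0,-0.04,0.3],[28,7,0,0,0,-0.04,0.3],[28,5,0,0,0,-0.02,0.3],[17,2.3,0,0,0,0,0.3],[0,0,0,0,0,0,0.3],[0,0,0,0,0,0,0.3],[0,0,-20,0,0,0,0.3],[0,0,-20,0,0,0,0.3],[0,0,-10,0,0,0,0.3],[0,0,-6,0,0,0,0.3],[0,0,0,0,0,0,0.3],[0,0,0,0,0,0,0.3]]' 60
python3 -m pendant '[[0,0,-2,0,0,0,0.3],[0,0,-1,0,0,0,0.3],[0,0,0,0,0,0,0.3]]' 60
```

```text
clock: 38.8
tcp_pos: [0.6411, -0.0605, -0.0189]
ee_rot: [0.654, 0.756, 0.0, 0.0]
contact_force: [0.1, -0.1, -1.2]
grip_width: 0.0401
gripper_force: 61.1
clock: 39.1
tcp_pos: [0.6414, -0.0603, -0.0217]
ee_rot: [0.654, 0.757, 0.0, 0.001]
contact_force: [-0.6, 1.1, 1.3]
grip_width: 0.0396
gripper_force: 61.2
```

```bash
python3 -m pendant '[[0,0,0,0,0,0,0.55],[0,0,0,0,0,0,0.65],[0,0,0,0,0,0,0.68],[0,0,8,0,0,0,0.68],[0,0,25,0,0,0,0.68],[0,0,35,0,0,0,0.68],[0,0,40,0,0,0,0.8],[-30,0,40,0,0,0,1],[-40,0,20,0,0,0,1],[-40,0,0,0,0,0,1],[-40,0,0,0,0,0,1],[-20,0,0,0,0,0,1],[0,0,0,0,0,0,1],[0,0,0,0,0,0,1]]' 60
python3 - <<'E'
from h import *
z=snap('scene','final'); P=cloud(z)
for k,b in {'nuts':(.585,.705,-.17,-.015,.0195,.05),'noz':(.55,.7,.2,.4,.055,.08),'red':(.58,.75,.03,.18,.098,.11),'yel':(.55,.72,-.4,-.2,.098,.11)}.items():
    m=reg(P,*b).astype(np.uint8);N,L,S,C=cv2.connectedComponentsWithStats(m)
    for i in range(1,N):
        if S[i,4]>50: q=P[L==i]; print(k,rect(q),np.round(np.percentile(q[:,2],[5,50,98])*1000))
E
```

```text
clock: 40.5
tcp_pos: [0.4717, -0.0604, 0.1464]
ee_rot: [0.654, 0.756, 0.001, 0.001]
contact_force: [0.1, -0.5, 0.4]
grip_width: 0.0855
gripper_force: 0.0
nuts [652.8, -125.2, 46.0, 41.1, 38.0] [22. 25. 28.]
nuts [643.3, -61.0, 47.1, 40.9, 38.3] [22. 25. 28.]
noz [619.3, 300.8, 25.0, 22.2, -75.0] [56. 67. 71.]
red [662.0, 99.0, 79.4, 13.4, -89.8] [ 99. 102. 105.]
yel [635.9, -309.5, 81.7, 12.8, 81.6] [ 99. 102. 104.]
```

View pics/final.png

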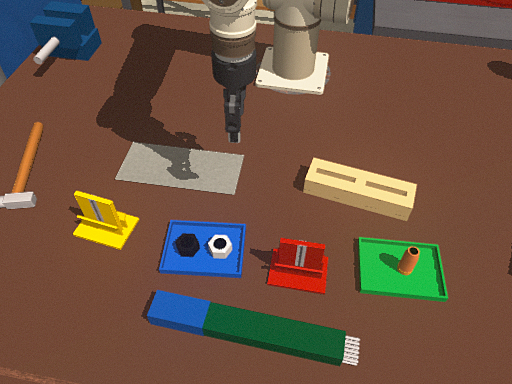

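Everything is in place: both nuts are in the blue tray at (187,245) and (220,246), the nozzle is upright at (409,260), and the coupons are seated at (97,212) and (302,255).

```bash
python3 -c "
from workcell import bot
print(bot.finish_job())"
```

```text
the job is handed in; nothing more can be done
None
```

The job is handed in at about 40 s of the 128 s: both coupons are seated in their own racks, both nuts lie flat in the blue tray and the nozzle stands upright in the green tray, all released, though no verdict came back.

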